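Park the spring plunger and open the tea caddy

TASK

Unlock the tea caddy and open it: pull its red spring plunger knob up, twist it clockwise as far as the rest notch beside the stop and let it settle there so that it stays up by itself, then slide the wooden cover all the way open. Turn gently until you feel the stop and do not force it, and leave the kettle, cups, sugar pot and jar where they stand.

Things in the scene. Friction and masses are not known exactly. Their poses are not given: they have to be found in the camera images.
- caddy: Fixed wooden tea caddy, open box 110 (own x) x 260 (own y) x 50 mm high; origin at the centre of its underside, z up. A steel bridge crosses it at own y = -95 mm, its top 69 mm above the crate top. The upright plunger stands on the bridge at own (0, -95) mm; its bolt goes down into the cover and locks it. The cover opens along the caddy's own +y.
- knob: Red T knob: bar 44 mm long (own x), 12 thick (own y), 30 high; origin on the plunger axis at the bar's underside, 95 mm above the crate top while locked; z up. Pinch it across its thickness from above, tips no lower than its underside: the collar, ring and stop just beneath reach 35 mm out from the axis and 91 mm above the crate top.
- lift (a joint): Lift of the plunger, m, 0 = home, end of travel 0.017; sprung down with 7 N (home) to 12 N (top). A cross pin under the knob lets it turn clockwise only: over 0.009 it clears its slot, at 0.013 or more (0.015 is comfortable) it passes the ridge before the rest notch. In the notch it reads about 0.009. Let go before the notch it twists back and snaps home.
- twist (a joint): Turn of the knob from its locked angle, rad, clockwise from above; 0 = bar along the caddy's own x (slack of 0.04 when locked). Sprung back with 0.06 N m plus 0.04 per rad. The rest notch lies somewhere between 0.5 and 1.3 rad, different each time: under 0.1 rad wide for the pin, between a 3.5 mm ridge and a hard stop. Turn with the knob lifted until the stop is felt, then lower and let go.
- rest_ring (a joint): How far the pressed-on brass ring that carries the yellow ridge and stop has been pushed round clockwise by forcing the knob against the stop, rad; 0 when unloaded, about 3.5 N m per rad. Above 0.1 (0.35 N m) counts as forced.
- cover (a joint): Opening of the sliding cover, m, 0 = shut, 0.110 = fully open at its end stop. Slides with about 3 N of friction, only once the plunger's bolt is raised.
- cover_grip (a point): Top centre of the dark round upright handle (22 mm diameter, 55 mm tall) on the cover, 112 mm above the crate top; the handle's axis is vertical and at own (0, +40) mm of the caddy when shut.
- kettle: Aluminium kettle with hinged lid, 160 mm body diameter, about 145 mm high, spout to own -x, handle to own +x; origin at the centre of its underside. Bystander.
- cups: Stack of clear plastic cups, 78 mm diameter, 145 mm high; origin at the centre of its underside. Bystander.
- sugar_pot: Small blue ceramic sugar pot, 88 mm diameter, 87 mm high; origin at the centre of its underside. Bystander.
- jar: Empty glass jam jar, 72 mm diameter, 100 mm high; origin at the centre of its underside. Bystander.

How it is judged:
On the way, in this order (a step that is already met when the one before it is completed fails the run):
1. the plunger sits in its rest notch, let go, with the cover still shut (value of joint lift between 0.007 and 0.0115 m and value of joint twist above 0.3 rad and contact force between the fingers and knob below 0.3 N and value of joint cover below 0.01 m), for 0.3 s.
2. the cover is slid fully open with the plunger still parked (value of joint lift between 0.007 and 0.0115 m and value of joint twist above 0.3 rad and value of joint cover above 0.102 m), for 0.2 s.
At the end, for the whole second after the job is handed in: The plunger stays up by itself in its rest notch (lift 7 to 11.5 mm, twist over 0.3 rad), the cover is open at least 102 of its 110 mm, and both are at rest (all of step 2 and velocity of joint cover between -0.01 and 0.01 m/s and velocity of joint lift between -0.01 and 0.01 m/s); the robot touches nothing.
It fails at once if the stop is forced: the rest ring is pushed round more than 0.1 rad (value of joint rest_ring above 0.1 rad).
It fails at once if the kettle is moved more than 20 mm or tipped (distance of kettle from where it was at the start of the episode above 0.02 m or angle between kettle's own z axis and vertical above 0.2 rad).
It fails at once if the cups is moved more than 20 mm or tipped (distance of cups from where it was at the start of the episode above 0.02 m or angle between cups's own z axis and vertical above 0.2 rad).
It fails at once if the sugar pot is moved more than 20 mm or tipped (distance of sugar_pot from where it was at the start of the episode above 0.02 m or angle between sugar_pot's own z axis and vertical above 0.2 rad).
It fails at once if the jar is moved more than 20 mm or tipped (distance of jar from where it was at the start of the episode above 0.02 m or angle between jar's own z axis and vertical above 0.2 rad).
It also fails if it takes over 67 s, if anything falls off the work surface, if the arm or the gripper's body presses on something with over 40 N, if the wrist force passes 120 N, or if a joint passes its speed limit or range.

ROBOT

A 6-joint arm with a two-finger parallel gripper is mounted at the origin on the work surface. World frame = base frame: x ahead of the robot, y to its left, z up, the work surface at z = 0. Lengths are in m, angles in rad, forces in N, time in s.
With the tool pointing down it reaches from about 0.275 to 1 m from the base axis. Payload 8.4 kg.
Tool frame: the origin (TCP) lies between the finger pads; the fingertips stand 8 mm ahead of it and the grasp point (between the pads) lies 11 mm behind it (arm.tips_ahead is the distance from the TCP to the fingertips, in m); z points along the fingers, y is the line along which they close (so a half turn about z gives the same grasp; the last joint's range is limited). The gripper opens to 85 mm and grips with 20 to 120 N. Pads are 22 mm wide; open, the fingers measure 114 mm over their backs; the gripper's body (76 mm by 85 mm) begins 54 mm behind the grasp point. The pads swing forward as they close: fully open they stand 13 mm farther back than shut.
Start: joints at [1.326, 0.353, 1.633, -0, 1.155, -0.002], TCP at [0.15, 0.607, 0.239] pointing down, gripper open.
Joint ranges: [-2.63, 2.63], [-0.92, 2.1], [0.06, 2.66], [-1.3, 4.44], [0, 2.69], [-3.02, 3.02]. Speed limits (rad/s): [2.22, 2.22, 2.79, 3.14, 3.14, 3.14].

INTERFACE

Orientations are given as a unit quaternion [x, y, z, w].
In Python, from station import arm gives the robot as it stands. The module is installed in compiled form; this text tells all that it offers.
- The arm moves only by the tool step_arm, never from a script. Its argument "series" is a list of rows, each a list of 5 numbers: the shift along the tool's x, y, z as a fraction of full scale, then the turn about the tool's z as a fraction of full scale, then the opening, from 0 (shut) to 1 (fully open). In form: [[tx, ty, tz, yaw, jaw], ...]. A call has 1 to 20 rows; each row is the pose to reach, as a shift and turn from the pose commanded when the call began, along the tool's axes at that moment, turning the shorter way round; what a row does not reach only later rows make up. Full scale, the value 1, is 0.12 m for a shift and 180 degrees for a turn. A row lasts 1/10 s, in which the tool goes at most 50 mm and 8.59 degrees, less where a joint would pass 70% of its speed; a pose out of reach is approached as far as the arm can. A call with a number of a shift or a turn outside -1 to 1 is refused whole. A call with a gripper value outside its range is refused whole. The fingers move at their own pace and stop on an object; "force" is the grip in N (left out, the last holds). Time passes only in rows, so rows that repeat a pose let the fingers close. It gives the time, the measured TCP pose, the force, the opening and the grip force at its end, in the units of the state.
- arm.sense(): the state, without advancing time (a new reading comes with each control period).
- arm.camera(name): name is "scene" or "top" or "wrist"; returns a dict with "frame" (384x512x3 uint8, blue, green, red), "K" (3x3 intrinsics, pixels), "rvec" (rotation vector, rad) and "tvec" (3), from world to camera coordinates, as OpenCV has them. Camera axes: x right, y down, z forward; pixel columns grow to the right and rows downward; lengths in m; the calibration is good to about 2 mm. A picture is of the moment at which its call begins. There is no depth.
- arm.hand_in(): hands the job in; it is judged then, once.
The state is a dict: "time_s": time; "qpos": joint angles; "qd": joint speeds; "joint_efforts": joint torques, N m; "ee_pos": TCP position; "tool_rot": TCP orientation; "contact_force": force on the tool from outside, world axes, zero at the start; "wrist_torque": the same for the moment, N m; "gripper_width": finger opening in m; "grip_force": force on a finger pad.
Only numpy, scipy, OpenCV 4.12 (cv2) and the standard library are available. Lean on these libraries where they do the work, as an engineer would, in place of code of your own. Each camera call takes 0.05 s, during which the arm holds its last target. There are 200 camera calls.

## Working session

There is one attempt and no reset: what is moved stays moved. The work goes in short steps, Python scripts to look and compute and a tool call to move; the robot and the scene stay as the last step left them, time stands still between calls to the robot, and variables do not carry over. Pictures are saved under pics/ and viewed, at most 10 in all, crops included, and the job is handed in when it is done.

Besides the shell and the picture viewer there is one more tool, called as name(argument=value, ...), one argument or row to a line, values as JSON. step_arm: Moves the arm, as the interface text tells. Shift numbers are shares of 0.12 m and turn numbers shares of 180 degrees, none past 1 either way. Its arguments: {"type":"object","properties":{"series":{"type":"array"},"force":{"type":"number"}},"required":["series"]}

```bash
mkdir -p pics; python3 - <<'E'
from station import arm
import cv2,numpy as np
s=arm.sense();print(s)
a=[arm.camera(n) for n in("scene","top")]
import pickle;pickle.dump(a,open('a.pkl','wb'))
for c in a:
    R=cv2.Rodrigues(np.array(c["rvec"],float))[0];print(-R.T@np.ravel(c["tvec"]),c["K"].tolist())
cv2.imwrite('pics/s.png',a[0]["frame"]);cv2.imwrite('pics/t.png',a[1]["frame"])
E
```

```text
{'time_s': 0.0, 'qpos': array([ 1.32559721e+00,  3.53650972e-01,  1.63414086e+00,  2.17857024e-05,
        1.15517732e+00, -2.39958159e-03]), 'qd': array([-0.00087963,  0.00016732, -0.0003292 ,  0.00068032,  0.00061606,
        0.00028529]), 'joint_efforts': array([-1.15143819e-03, -6.05261636e+01, -3.42062902e+01,  2.04603566e-05,
        9.59168945e-03, -4.91285391e-05]), 'ee_pos': array([0.15014434, 0.60622184, 0.23855702]), 'tool_rot': array([ 1.21106137e-01,  9.92639325e-01, -6.81749978e-04, -9.48733556e-05]), 'contact_force': array([-0.15757745,  0.0418188 , -0.27589007]), 'wrist_torque': array([-0.02573236,  0.00307574,  0.00938144]), 'grip_force': 0.0, 'gripper_width': 0.08514936101415835}
[ 1.0946569  -0.51440849  0.64270253] [[371.1354993865665, 0.0, 248.35304104648972], [0.0, 371.1354993865665, 187.05977902658003], [0.0, 0.0, 1.0]]
[0.39461811 0.03350082 1.30987237] [[439.65548765795637, 0.0, 251.68294816550056], [0.0, 439.65548765795637, 193.534752425361], [0.0, 0.0, 1.0]]
```

View pics/s.png

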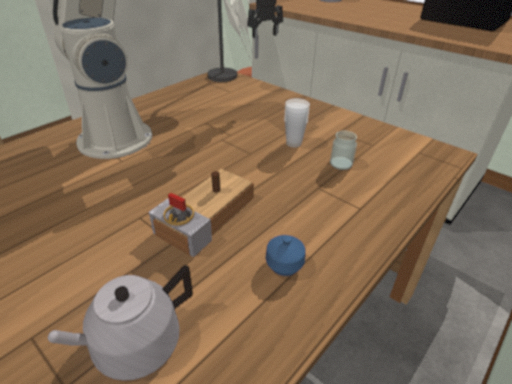

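View pics/t.png

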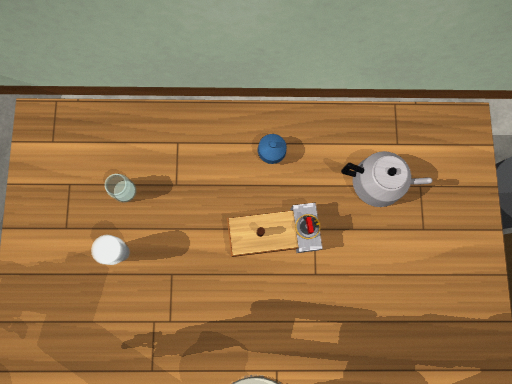

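The scene view has the caddy with its red knob near (177,202) and the handle near (215,180). In the top view the knob is at (309,226), the handle at (261,232), the kettle at (383,178) and the sugar pot at (272,149). Next I triangulate.

```bash
cat > h.py <<'E'
import cv2,numpy as np
def cam(c):
    R=cv2.Rodrigues(np.array(c["rvec"],float))[0];t=np.ravel(c["tvec"]);return np.array(c["K"]),R,t
def ray(c,p):
    K,R,t=cam(c);return -R.T@t,R.T@np.linalg.inv(K)@[p[0],p[1],1]
def plane(c,p,z):
    o,d=ray(c,p);return o+d*(z-o[2])/d[2]
def tri(c1,p1,c2,p2):
    P=[ (lambda K,R,t:K@np.c_[R,t])(*cam(c)) for c in(c1,c2)]
    X=cv2.triangulatePoints(P[0],P[1],np.array(p1,float).reshape(2,1),np.array(p2,float).reshape(2,1));return (X[:3]/X[3]).ravel()
def red(f):
    h=cv2.cvtColor(f,cv2.COLOR_BGR2HSV);return ((((h[...,0]<7)|(h[...,0]>173))&(h[...,1]>170)&(h[...,2]>60))*255).astype(np.uint8)
def blobs(m,amin=15):
    n,l,s,c=cv2.connectedComponentsWithStats(m);return [(s[i].tolist(),c[i].round(2).tolist()) for i in range(1,n) if s[i][4]>=amin]
E
python3 - <<'E'
import pickle;from h import *
S,T=pickle.load(open('a.pkl','rb'))
for c,n in((S,'s'),(T,'t')):
    print(n,'red',blobs(red(c["frame"])));g=c["frame"].max(2);print('dark',[b for b in blobs(((g<60)*255).astype(np.uint8)) if b[0][4]<900])
a=cv2.resize(S["frame"][150:270,135:275],None,fx=4,fy=4,interpolation=cv2.INTER_CUBIC)
b=cv2.resize(T["frame"][190:265,220:330],None,fx=5,fy=5,interpolation=cv2.INTER_CUBIC)
w=max(a.shape[1],b.shape[1]);a=a[:,:560]
cv2.imwrite('pics/c.png',b);cv2.imwrite('pics/d.png',a)
E
```

```text
s red [([169, 194, 16, 16, 163], [176.63, 201.07])]
dark [([54, 0, 4, 24, 72], [55.22, 10.6]), ([248, 0, 34, 37, 611], [264.8, 13.69]), ([219, 3, 2, 14, 15], [219.07, 9.93]), ([101, 59, 8, 8, 44], [104.45, 62.34]), ([225, 76, 11, 4, 16], [230.44, 77.88]), ([445, 181, 36, 44, 106], [460.78, 206.81]), ([163, 266, 29, 41, 474], [180.36, 284.71]), ([116, 287, 12, 14, 133], [121.48, 293.71])]
t red [([306, 217, 8, 17, 92], [309.37, 224.72])]
dark [([0, 86, 26, 5, 84], [11.95, 87.87]), ([27, 86, 8, 6, 19], [30.26, 87.79]), ([496, 160, 9, 9, 27], [498.96, 163.59]), ([341, 163, 23, 14, 188], [351.73, 169.38]), ([388, 168, 8, 8, 51], [391.57, 171.2]), ([501, 208, 11, 21, 160], [505.87, 219.41]), ([312, 218, 6, 12, 28], [314.18, 222.96]), ([504, 233, 8, 69, 240], [508.94, 261.73])]
```

View pics/c.png

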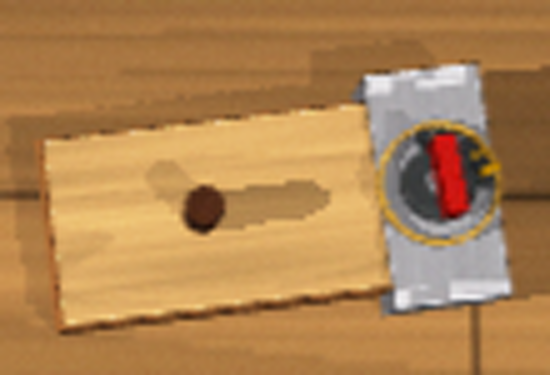

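View pics/d.png

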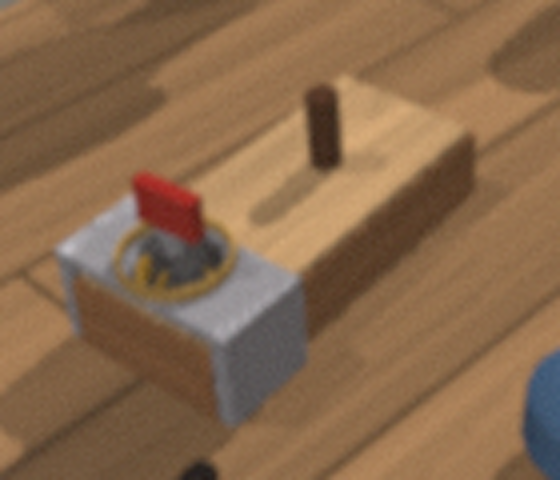

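The crop shows the bar's top from (308.4,217.6) to (311.4,232.6) in the top view and the handle top at (260.6,231.4). In the scene view the handle top is at (215.2,172.5) and the bar's top centre at about (177.5,198).

```bash
python3 - <<'E'
import pickle;from h import *
from scipy.spatial.transform import Rotation as Ro
S,T=pickle.load(open('a.pkl','rb'))
print('handle',tri(S,(215.2,172.5),T,(260.6,231.4)),'knobc',tri(S,(176.6,200),T,(309.8,225.2)))
ht=tri(S,(215.2,172.5),T,(260.6,231.4))[2]; off=ht-.112
H=plane(T,(260.6,231.4),ht);A=plane(T,(308.4,217.6),off+.125);B=plane(T,(311.4,232.6),off+.125);K=(A+B)/2
print('off',off,H,A,B,'len',np.linalg.norm(A-B),'axis dist (135)',np.linalg.norm((K-H)[:2]))
d=(H-K)[:2];print('y axis ang',np.degrees(np.arctan2(d[1],d[0])),'bar',np.degrees(np.arctan2(*(A-B)[[1,0]])))
# cover long edges direction in top view
for z in(off+.05,off+.06):
  P=[plane(T,(220+u/5,190+v/5),z)[:2] for u,v in((42,140),(360,104),(62,330),(385,291),(362,75),(478,63),(395,311),(510,295))]
  print([round(np.degrees(np.arctan2(*(P[i]-P[j])[::-1])),1) for i,j in((0,1),(2,3),(4,6),(5,7))])
from station import arm
print(Ro.from_quat(arm.sense()["tool_rot"]).as_matrix().round(4))
E
```

```text
handle [ 0.52080321 -0.0118964   0.11153981] knobc [ 0.53797089 -0.14683208  0.11382474]
off -0.00046018663700599094 [ 0.52002269 -0.01282947  0.11153981] [ 0.55689934 -0.14265038  0.12453981] [ 0.51602235 -0.14989485  0.12453981] len 0.041513977930911064 axis dist (135) 0.1344517996402592
y axis ang 97.0225843730556 bar 10.049968165145629
[np.float64(96.8), np.float64(97.0), np.float64(7.0), np.float64(6.4)]
[np.float64(96.8), np.float64(97.0), np.float64(7.0), np.float64(6.4)]
[[-9.707e-01  2.404e-01 -3.000e-04]
 [ 2.404e-01  9.707e-01 -1.200e-03]
 [-0.000e+00 -1.300e-03 -1.000e+00]]
```

step_arm(
  series=[
    [-0.33, -0.33, 0, -0.04, 1],
    [-0.66, -0.66, 0, -0.08, 1],
    [-0.99, -1, 0, -0.116, 1],
    [-0.99, -1, 0, -0.116, 1],
  ],
  force=60,
)

```text
time_s: 0.5
ee_pos: [0.2377, 0.4578, 0.2388]
tool_rot: [-0.062, 0.998, -0.001, -0.0]
contact_force: [0.1, 0.8, 0.4]
gripper_width: 0.0857
grip_force: 0.0
```

step_arm(
  series=[
    [-0.1, -0.3, 0, 0, 1],
    [-0.2, -0.6, 0, 0, 1],
    [-0.31, -0.888, 0, 0, 1],
  ],
)

```text
time_s: 0.8
ee_pos: [0.2867, 0.3587, 0.239]
tool_rot: [-0.061, 0.998, -0.0, -0.0]
contact_force: [0.6, 0.8, 0.3]
gripper_width: 0.0851
grip_force: 0.0
```

step_arm(
  series=[
    [-0.1, -0.3, 0, 0, 1],
    [-0.2, -0.6, 0, 0, 1],
    [-0.31, -0.888, 0, 0, 1],
  ],
)

```text
time_s: 1.1
ee_pos: [0.3365, 0.2575, 0.2392]
tool_rot: [-0.061, 0.998, -0.0, -0.0]
contact_force: [0.7, 0.9, -0.1]
gripper_width: 0.086
grip_force: 0.0
```

step_arm(
  series=[
    [-0.1, -0.3, 0, 0, 1],
    [-0.2, -0.6, 0, 0, 1],
    [-0.31, -0.888, 0, 0, 1],
  ],
)

```text
time_s: 1.4
ee_pos: [0.3864, 0.1563, 0.2392]
tool_rot: [-0.061, 0.998, -0.0, -0.0]
contact_force: [0.5, 1.3, 0.1]
gripper_width: 0.0856
grip_force: 0.0
```

step_arm(
  series=[
    [-0.1, -0.3, 0, 0, 1],
    [-0.2, -0.6, 0, 0, 1],
    [-0.31, -0.888, 0, 0, 1],
  ],
)

```text
time_s: 1.7
ee_pos: [0.4363, 0.0549, 0.2392]
tool_rot: [-0.061, 0.998, -0.0, -0.0]
contact_force: [0.6, -0.6, -0.6]
gripper_width: 0.0853
grip_force: 0.0
```

step_arm(
  series=[
    [-0.1, -0.3, 0, 0, 1],
    [-0.2, -0.6, 0, 0, 1],
    [-0.31, -0.888, 0, 0, 1],
    [-0.31, -0.888, 0, 0, 1],
    [-0.31, -0.888, 0, 0, 1],
    [-0.31, -0.888, 0, 0, 1],
  ],
)

```text
time_s: 2.3
ee_pos: [0.4853, -0.0441, 0.239]
tool_rot: [-0.061, 0.998, 0.0, -0.001]
contact_force: [0.7, 0.6, 0.0]
gripper_width: 0.0852
grip_force: 0.0
```

step_arm(
  series=[
    [-0.1, -0.3, 0, 0, 1],
    [-0.2, -0.6, 0, 0, 1],
    [-0.323, -0.9, 0, 0, 1],
    [-0.323, -0.9, 0.2, 0, 1],
    [-0.323, -0.9, 0.3, 0, 1],
    [-0.323, -0.9, 0.3, 0, 1],
    [-0.323, -0.9, 0.3, 0, 1],
  ],
)

```text
time_s: 3.0
ee_pos: [0.5372, -0.146, 0.2034]
tool_rot: [-0.061, 0.998, 0.0, -0.0]
contact_force: [0.4, -0.1, 0.5]
gripper_width: 0.0855
grip_force: 0.0
```

```bash
python3 - <<'E'
from h import *
from station import arm
print(arm.tips_ahead, arm.sense()["ee_pos"],arm.sense()["qpos"][5])
c=arm.camera("wrist");cv2.imwrite('pics/w.png',c["frame"])
m=red(c["frame"]);print(blobs(m))
cn=max(cv2.findContours(m,0,1)[0],key=cv2.contourArea);r=cv2.minAreaRect(cn);b=cv2.boxPoints(r)
print(r,[plane(c,p,.125).round(4).tolist() for p in b],plane(c,r[0],.125))
E
```

```text
0.008 [ 0.5371599  -0.14597934  0.20342048] -1.9620521917629377
[([247, 167, 20, 68, 1114], [256.37, 200.22])]
((256.3077392578125, 200.4615478515625), (67.54251098632812, 17.3137149810791), 87.27368927001953) [[0.5106, -0.1573, 0.125], [0.5086, -0.1462, 0.125], [0.5564, -0.1378, 0.125], [0.5585, -0.1497, 0.125]] [ 0.53272617 -0.14789212  0.125     ]
```

View pics/w.png

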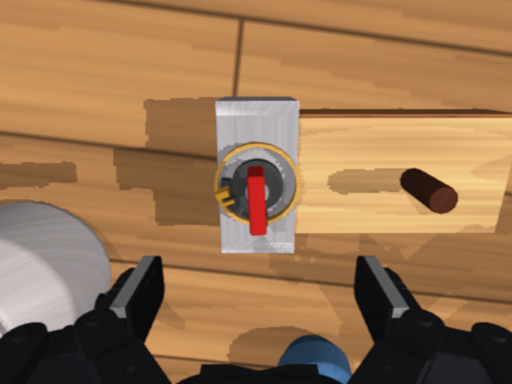

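The wrist view has the knob centred at (256,200), between the fingers. The yellow ridge and stop are at (224,195), and the kettle is clear on the left. The measured position agrees with the top view to within 2 mm, so I descend.

step_arm(
  series=[
    [0.008, -0.005, 0.2, -0.008, 0.6],
    [0.008, -0.005, 0.4, -0.008, 0.6],
    [0.008, -0.005, 0.6, -0.008, 0.6],
    [0.008, -0.005, 0.7, -0.008, 0.6],
    [0.008, -0.005, 0.8, -0.008, 0.6],
    [0.008, -0.005, 0.8, -0.008, 0.6],
    [0.008, -0.005, 0.8, -0.008, 0.3],
    [0.008, -0.005, 0.8, -0.008, 0.3],
    [0.008, -0.005, 0.8, -0.008, 0.3],
  ],
  force=40,
)

```text
time_s: 3.95
ee_pos: [0.5373, -0.1481, 0.1081]
tool_rot: [-0.073, 0.997, -0.0, 0.001]
contact_force: [0.1, -0.6, -1.8]
gripper_width: 0.0255
grip_force: 0.0
```

step_arm(
  series=[
    [0, 0, 0, 0, 0.2],
    [0, 0, 0, 0, 0.1],
    [0, 0, 0, 0, 0],
    [0, 0, 0, 0, 0],
    [0, 0, 0, 0, 0],
    [0, 0, 0, 0, 0],
    [0, 0, 0, 0, 0],
  ],
  force=50,
)

```text
time_s: 4.65
ee_pos: [0.537, -0.1477, 0.1079]
tool_rot: [-0.073, 0.997, 0.0, 0.0]
contact_force: [-0.3, 1.0, 5.9]
gripper_width: 0.0115
grip_force: 51.2
```

```bash
python3 - <<'E'
from station import arm
s=arm.sense()
for k in("ee_pos","contact_force","wrist_torque","gripper_width","grip_force"):print(k,s[k])
E
```

```text
ee_pos [ 0.53696545 -0.14773532  0.1078727 ]
contact_force [-0.29382634  1.00457396  5.85599123]
wrist_torque [0.34736257 0.13700501 0.04810952]
gripper_width 0.011467173512998719
grip_force 51.16745710372925
```

step_arm(
  series=[
    [0, 0, -0.03, 0, 0],
    [0, 0, -0.06, 0, 0],
    [0, 0, -0.09, 0, 0],
    [0, 0, -0.12, 0, 0],
    [0, 0, -0.128, 0, 0],
    [0, 0, -0.128, 0, 0],
    [0, 0, -0.128, 0, 0],
  ],
)

```text
time_s: 5.35
ee_pos: [0.5367, -0.1478, 0.1225]
tool_rot: [-0.073, 0.997, 0.0, 0.0]
contact_force: [4.6, 2.3, -10.5]
gripper_width: 0.0111
grip_force: 48.7
```

```bash
cat > p.py <<'E'
from station import arm
import numpy as np
from scipy.spatial.transform import Rotation as Ro
s=arm.sense();y=Ro.from_quat(s["tool_rot"]).as_matrix()[:,1]
print(s["time_s"],s["ee_pos"].round(4),'yaw',np.degrees(np.arctan2(y[1],y[0])).round(2),'F',s["contact_force"].round(1),'T',s["wrist_torque"].round(3),s["gripper_width"].round(4),s["grip_force"].round(1))
E
python3 p.py
python3 - <<'E'
from h import *
from station import arm
c=arm.camera("scene");print(blobs(red(c["frame"])))
E
```

```text
[([177, 191, 7, 14, 66], [180.29, 197.7])]Traceback (most recent call last):
  File "p.py", line 5, in <module>
    print(s["time_s"],s["ee_pos"].round(4),'yaw',np.degrees(np.arctan2(y[1],y[0])).round(2),'F',s["contact_force"].round(1),'T',s["wrist_torque"].round(3),s["gripper_width"].round(4),s["grip_force"].round(1))
                                                                                                                                                           ^^^^^^^^^^^^^^^^^^^^^^^^
AttributeError: 'float' object has no attribute 'round'
```

step_arm(
  series=[
    [0, 0, -0.004, 0.015, 0],
    [0, 0, -0.004, 0.03, 0],
    [0, 0, -0.004, 0.045, 0],
    [0, 0, -0.004, 0.06, 0],
    [0, 0, -0.004, 0.075, 0],
    [0, 0, -0.004, 0.09, 0],
    [0, 0, -0.004, 0.105, 0],
    [0, 0, -0.004, 0.12, 0],
    [0, 0, -0.004, 0.13, 0],
    [0, 0, -0.004, 0.13, 0],
    [0, 0, -0.004, 0.13, 0],
  ],
)

```text
time_s: 6.5
ee_pos: [0.5368, -0.1472, 0.1228]
tool_rot: [0.131, 0.991, 0.001, -0.0]
contact_force: [5.2, 5.7, -12.5]
gripper_width: 0.0109
grip_force: 48.8
```

```bash
sed -i 's/s\["gripper_width"\].round(4),s\["grip_force"\].round(1)/round(s["gripper_width"],4),round(s["grip_force"],1)/' p.py; python3 p.py
```

```text
6.5 [ 0.5368 -0.1472  0.1228] yaw 74.98 F [  5.2   5.7 -12.5] T [ 0.997 -1.063  0.03 ] 0.0109 48.8
```

step_arm(
  series=[
    [0, 0, 0, 0.008, 0],
    [0, 0, 0, 0.016, 0],
    [0, 0, 0, 0.022, 0],
    [0, 0, 0, 0.022, 0],
    [0, 0, 0, 0.022, 0],
  ],
)

```text
time_s: 7.0
ee_pos: [0.5368, -0.147, 0.1228]
tool_rot: [0.165, 0.986, 0.001, -0.0]
contact_force: [5.6, 5.5, -11.9]
gripper_width: 0.0109
grip_force: 48.8
```

```bash
python3 p.py; python3 - <<'E'
from h import *
from station import arm
for i in range(3):
    c=arm.camera("wrist");s=arm.sense();print(s["wrist_torque"].round(3))
cv2.imwrite('pics/w2.png',c["frame"])
E
```

```text
7.0 [ 0.5368 -0.147   0.1228] yaw 71.03 F [  5.6   5.5 -11.9] T [ 1.089 -1.152  0.105] 0.0109 48.8
[ 1.057 -1.115  0.074]
[ 1.091 -1.119  0.13 ]
[ 1.076 -1.067  0.066]
```

View pics/w2.png

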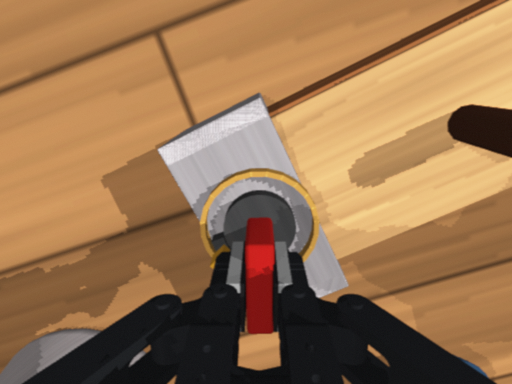

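The knob has turned with the gripper, with the bar at (260,275) held between the pads. From here I go on in small steps and watch the torque.

```bash
cat > q.py <<'E'
from station import arm
import numpy as np
from scipy.spatial.transform import Rotation as Ro
L=[]
for i in range(4):
    arm.camera("wrist");s=arm.sense();L.append(np.r_[s["contact_force"],s["wrist_torque"]])
y=Ro.from_quat(s["tool_rot"]).as_matrix()[:,1]
print(s["time_s"],s["ee_pos"].round(4),'twist',(97-np.degrees(np.arctan2(y[1],y[0]))).round(2),np.mean(L,0).round(3))
E

```

step_arm(
  series=[
    [0, 0, 0, 0.006, 0],
    [0, 0, 0, 0.012, 0],
    [0, 0, 0, 0.017, 0],
    [0, 0, 0, 0.017, 0],
  ],
)

```text
time_s: 7.55
ee_pos: [0.5368, -0.147, 0.1228]
tool_rot: [0.191, 0.982, 0.001, -0.0]
contact_force: [5.7, 6.8, -11.9]
gripper_width: 0.0109
grip_force: 48.8
```

```bash
python3 q.py
```

```text
7.75 [ 0.5368 -0.147   0.1228] twist 29.03 [  5.942   6.385 -12.009   1.173  -1.138   0.098]
```

step_arm(
  series=[
    [0, 0, 0, 0.006, 0],
    [0, 0, 0, 0.012, 0],
    [0, 0, 0, 0.017, 0],
    [0, 0, 0, 0.017, 0],
  ],
)

```text
time_s: 8.15
ee_pos: [0.5369, -0.1469, 0.1228]
tool_rot: [0.218, 0.976, 0.001, -0.0]
contact_force: [7.1, 6.5, -11.8]
gripper_width: 0.0113
grip_force: 48.9
```

```bash
python3 q.py
```

```text
8.35 [ 0.5369 -0.1469  0.1228] twist 32.1 [  6.102   6.494 -11.439   1.227  -1.165   0.077]
```

step_arm(
  series=[
    [0, 0, 0, 0.006, 0],
    [0, 0, 0, 0.012, 0],
    [0, 0, 0, 0.018, 0],
    [0, 0, 0, 0.018, 0],
  ],
)

```text
time_s: 8.75
ee_pos: [0.5369, -0.1468, 0.1229]
tool_rot: [0.245, 0.969, 0.001, -0.0]
contact_force: [7.3, 6.7, -11.6]
gripper_width: 0.0108
grip_force: 48.9
```

```bash
python3 q.py
```

```text
8.95 [ 0.5369 -0.1468  0.1228] twist 35.34 [  6.303   7.216 -11.758   1.319  -1.211   0.105]
```

step_arm(
  series=[
    [0, 0.003, 0, 0.006, 0],
    [-0.001, 0.006, 0, 0.012, 0],
    [-0.001, 0.006, 0, 0.018, 0],
    [-0.001, 0.006, 0, 0.018, 0],
  ],
)

```text
time_s: 9.35
ee_pos: [0.537, -0.1466, 0.1228]
tool_rot: [0.272, 0.962, 0.0, -0.0]
contact_force: [4.9, 4.7, -11.8]
gripper_width: 0.0111
grip_force: 48.9
```

```bash
python3 q.py
```

```text
9.55 [ 0.537  -0.1466  0.1228] twist 38.56 [  5.      4.89  -11.84    0.864  -0.957   0.088]
```

step_arm(
  series=[
    [0, 0.003, 0, 0.006, 0],
    [-0.002, 0.006, 0, 0.012, 0],
    [-0.002, 0.006, 0, 0.018, 0],
    [-0.002, 0.006, 0, 0.018, 0],
  ],
)

```text
time_s: 9.95
ee_pos: [0.5372, -0.1465, 0.1228]
tool_rot: [0.299, 0.954, 0.0, -0.001]
contact_force: [3.4, 4.5, -11.9]
gripper_width: 0.011
grip_force: 48.9
```

```bash
python3 q.py
```

```text
10.15 [ 0.5372 -0.1465  0.1229] twist 41.78 [  2.367   4.723 -11.761   0.846  -0.472   0.099]
```

step_arm(
  series=[
    [0, 0.002, 0, 0.006, 0],
    [0, 0.004, 0, 0.012, 0],
    [0, 0.004, 0, 0.018, 0],
    [0, 0.004, 0, 0.018, 0],
  ],
)

```text
time_s: 10.55
ee_pos: [0.5374, -0.1464, 0.1229]
tool_rot: [0.326, 0.945, -0.0, -0.001]
contact_force: [-0.8, 3.1, -12.0]
gripper_width: 0.0114
grip_force: 48.9
```

```bash
python3 q.py
```

```text
10.75 [ 0.5374 -0.1463  0.1229] twist 45.02 [ -1.063   3.05  -11.682   0.583   0.231   0.087]
```

step_arm(
  series=[
    [0, 0, 0, 0.006, 0],
    [0, 0, 0, 0.012, 0],
    [0, 0, 0, 0.018, 0],
    [0, 0, 0, 0.018, 0],
  ],
)

```text
time_s: 11.15
ee_pos: [0.5375, -0.1463, 0.1229]
tool_rot: [0.353, 0.936, -0.0, -0.0]
contact_force: [-2.8, 4.5, -10.9]
gripper_width: 0.0107
grip_force: 49.0
```

```bash
python3 q.py
```

```text
11.35 [ 0.5375 -0.1463  0.1229] twist 48.26 [ -3.328   3.802 -11.716   0.684   0.637   0.087]
```

step_arm(
  series=[
    [0, 0, 0, 0.006, 0],
    [0, 0, 0, 0.012, 0],
    [0, 0, 0, 0.018, 0],
    [0, 0, 0, 0.018, 0],
  ],
)

```text
time_s: 11.75
ee_pos: [0.5376, -0.1462, 0.1229]
tool_rot: [0.379, 0.925, 0.0, -0.0]
contact_force: [-3.2, 3.8, -10.6]
gripper_width: 0.0109
grip_force: 49.0
```

```bash
python3 q.py
```

```text
11.95 [ 0.5376 -0.1462  0.123 ] twist 51.5 [ -3.154   4.475 -11.707   0.765   0.616   0.104]
```

step_arm(
  series=[
    [0, 0, 0, 0.006, 0],
    [0, 0, 0, 0.012, 0],
    [0, 0, 0, 0.018, 0],
    [0, 0, 0, 0.018, 0],
  ],
)

```text
time_s: 12.35
ee_pos: [0.5377, -0.1462, 0.123]
tool_rot: [0.405, 0.914, 0.0, -0.0]
contact_force: [-2.8, 5.7, -12.4]
gripper_width: 0.011
grip_force: 49.0
```

```bash
python3 q.py
```

```text
12.55 [ 0.5376 -0.1462  0.123 ] twist 54.75 [ -2.919   4.557 -11.985   0.835   0.581   0.073]
```

step_arm(
  series=[
    [0, 0, 0, 0.006, 0],
    [0, 0, 0, 0.012, 0],
    [0, 0, 0, 0.018, 0],
    [0, 0, 0, 0.018, 0],
  ],
)

```text
time_s: 12.95
ee_pos: [0.5377, -0.1461, 0.123]
tool_rot: [0.431, 0.902, 0.0, -0.0]
contact_force: [-2.8, 4.7, -11.8]
gripper_width: 0.0109
grip_force: 49.0
```

```bash
python3 q.py
```

```text
13.15 [ 0.5377 -0.1461  0.123 ] twist 57.99 [ -2.408   5.298 -11.654   0.878   0.521   0.08 ]
```

step_arm(
  series=[
    [0, 0, 0, 0.006, 0],
    [0, 0, 0, 0.012, 0],
    [0, 0, 0, 0.018, 0],
    [0, 0, 0, 0.018, 0],
  ],
)

```text
time_s: 13.55
ee_pos: [0.5378, -0.1461, 0.123]
tool_rot: [0.456, 0.89, 0.0, -0.0]
contact_force: [-2.8, 4.7, -11.9]
gripper_width: 0.0113
grip_force: 49.0
```

```bash
python3 q.py
```

```text
13.75 [ 0.5378 -0.1461  0.123 ] twist 61.23 [ -2.743   5.751 -11.69    0.977   0.491   0.139]
```

step_arm(
  series=[
    [0, 0, 0, 0.005, 0],
    [0, 0, 0, 0.01, 0],
    [0, 0, 0, 0.01, 0],
  ],
)

```text
time_s: 14.05
ee_pos: [0.5378, -0.146, 0.123]
tool_rot: [0.47, 0.883, 0.0, -0.0]
contact_force: [-1.6, 6.4, -10.8]
gripper_width: 0.0109
grip_force: 49.0
```

```bash
python3 q.py;python3 q.py
```

```text
14.25 [ 0.5378 -0.1461  0.123 ] twist 63.03 [ -2.151   5.553 -11.791   1.028   0.457   0.123]
14.45 [ 0.5378 -0.146   0.123 ] twist 63.03 [ -2.031   4.937 -11.695   1.024   0.462   0.095]
```

Not the stop yet; the average is still about 0.11.

step_arm(
  series=[
    [0, 0, 0, 0.006, 0],
    [0, 0, 0, 0.014, 0],
    [0, 0, 0, 0.014, 0],
  ],
)

```text
time_s: 14.75
ee_pos: [0.5379, -0.146, 0.123]
tool_rot: [0.489, 0.872, 0.0, -0.0]
contact_force: [-1.9, 5.1, -11.5]
gripper_width: 0.011
grip_force: 49.0
```

```bash
python3 q.py;python3 q.py
```

```text
14.95 [ 0.5379 -0.146   0.1231] twist 65.55 [ -2.209   6.086 -11.771   1.075   0.434   0.091]
15.15 [ 0.5379 -0.146   0.1231] twist 65.55 [ -2.193   5.863 -11.554   1.057   0.41    0.13 ]
```

step_arm(
  series=[
    [0, 0, 0, 0.006, 0],
    [0, 0, 0, 0.014, 0],
    [0, 0, 0, 0.014, 0],
  ],
)

```text
time_s: 15.45
ee_pos: [0.538, -0.146, 0.1231]
tool_rot: [0.508, 0.861, 0.0, -0.0]
contact_force: [-1.8, 5.9, -11.3]
gripper_width: 0.0112
grip_force: 49.0
```

```bash
python3 q.py;python3 q.py
```

```text
15.65 [ 0.5379 -0.1459  0.1231] twist 68.07 [ -2.33    6.331 -11.503   1.073   0.393   0.111]
15.85 [ 0.5379 -0.1459  0.1231] twist 68.07 [ -1.703   6.256 -11.348   1.089   0.389   0.115]
```

step_arm(
  series=[
    [0, 0, 0, 0.006, 0],
    [0, 0, 0, 0.014, 0],
    [0, 0, 0, 0.014, 0],
  ],
)

```text
time_s: 16.15
ee_pos: [0.538, -0.1459, 0.1231]
tool_rot: [0.527, 0.85, 0.0, -0.0]
contact_force: [-1.6, 6.6, -12.2]
gripper_width: 0.0112
grip_force: 49.0
```

```bash
python3 q.py;python3 q.py
```

```text
16.35 [ 0.538  -0.1459  0.1231] twist 70.59 [ -1.588   6.088 -11.542   1.119   0.358   0.109]
16.55 [ 0.538  -0.1459  0.1231] twist 70.59 [ -2.271   6.533 -11.522   1.138   0.352   0.103]
```

step_arm(
  series=[
    [0, 0, 0, 0.006, 0],
    [0, 0, 0, 0.012, 0],
    [0, 0, 0, 0.012, 0],
  ],
)

```text
time_s: 16.85
ee_pos: [0.5381, -0.1459, 0.1231]
tool_rot: [0.543, 0.84, 0.0, -0.0]
contact_force: [-1.6, 6.9, -12.0]
gripper_width: 0.0108
grip_force: 49.0
```

```bash
python3 q.py;python3 q.py
```

```text
17.05 [ 0.538  -0.1459  0.1231] twist 72.76 [ -1.481   6.026 -11.684   1.176   0.341   0.094]
17.25 [ 0.5381 -0.1459  0.1231] twist 72.75 [ -1.689   6.024 -11.724   1.166   0.35    0.121]
```

step_arm(
  series=[
    [0, 0, 0, 0.006, 0],
    [0, 0, 0, 0.012, 0],
    [0, 0, 0, 0.012, 0],
  ],
)

```text
time_s: 17.55
ee_pos: [0.5381, -0.1459, 0.1231]
tool_rot: [0.559, 0.829, 0.0, -0.0]
contact_force: [-1.7, 6.9, -11.4]
gripper_width: 0.0107
grip_force: 49.0
```

```bash
python3 q.py;python3 q.py; python3 - <<'E'
from h import *
from station import arm
c=arm.camera("wrist");cv2.imwrite('pics/w3.png',c["frame"])
E
```

```text
17.75 [ 0.5381 -0.1459  0.1231] twist 74.9 [ -1.436   6.783 -12.012   1.197   0.294   0.18 ]
17.95 [ 0.5381 -0.1459  0.1231] twist 74.9 [ -1.069   6.685 -11.959   1.191   0.273   0.184]
```

View pics/w3.png

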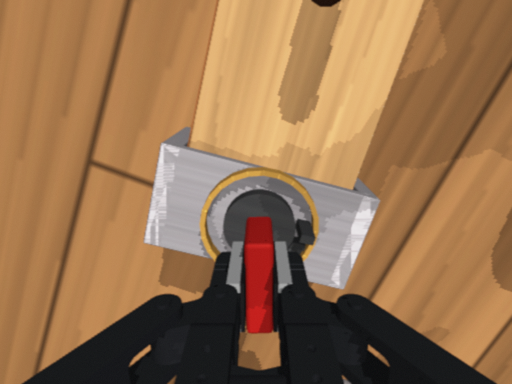

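The bar is still aligned with the pads and the torque has risen to 0.18, so this is the stop. I back off about 1°, lower into the notch and check.

step_arm(
  series=[
    [0, 0, 0, -0.006, 0],
    [0, 0, 0.015, -0.006, 0],
    [0, 0, 0.03, -0.006, 0],
    [0, 0, 0.045, -0.006, 0],
    [0, 0, 0.053, -0.006, 0],
    [0, 0, 0.053, -0.006, 0],
  ],
)

```text
time_s: 18.6
ee_pos: [0.5381, -0.1459, 0.117]
tool_rot: [0.551, 0.835, 0.0, -0.0]
contact_force: [-2.5, 4.7, -8.3]
gripper_width: 0.0108
grip_force: 49.6
```

```bash
python3 q.py
```

```text
18.8 [ 0.5381 -0.1459  0.117 ] twist 73.83 [-2.988  6.406 -8.9    1.243  0.465  0.155]
```

step_arm(
  series=[
    [0, 0, 0.004, 0, 0],
    [0, 0, 0.008, 0, 0],
    [0, 0, 0.008, 0, 0],
  ],
)

```text
time_s: 19.1
ee_pos: [0.5382, -0.1458, 0.1166]
tool_rot: [0.551, 0.835, 0.0, -0.0]
contact_force: [-4.9, 8.6, -1.4]
gripper_width: 0.011
grip_force: 50.5
```

```bash
python3 q.py
```

```text
19.3 [ 0.5382 -0.1458  0.1166] twist 73.83 [-4.834  7.98  -2.173  1.367  0.878  0.142]
```

The pin is seated: the spring load is now on the notch. Releasing.

step_arm(
  series=[
    [0, 0, 0.004, 0, 0],
    [0, 0, 0.004, 0, 0.2],
    [0, 0, 0.004, 0, 0.35],
    [0, 0, 0.004, 0, 0.35],
    [0, 0, 0.004, 0, 0.35],
    [0, 0, 0.004, 0, 0.35],
    [0, 0, 0.004, 0, 0.35],
    [0, 0, 0.004, 0, 0.35],
  ],
)

```text
time_s: 20.1
ee_pos: [0.538, -0.1465, 0.1153]
tool_rot: [0.551, 0.835, -0.0, -0.0]
contact_force: [0.0, -0.3, 0.6]
gripper_width: 0.03
grip_force: 0.0
```

step_arm(
  series=[
    [0, 0, -0.1, 0, 0.35],
    [0, 0, -0.3, 0, 0.35],
    [0, 0, -0.5, 0, 0.35],
    [0, 0, -0.7, 0, 0.35],
    [0, 0, -0.8, 0, 0.5],
    [0, 0, -0.8, 0, 0.5],
    [0, 0, -0.8, 0, 0.5],
  ],
)

```text
time_s: 20.8
ee_pos: [0.5377, -0.1463, 0.211]
tool_rot: [0.551, 0.835, -0.0, -0.0]
contact_force: [-0.2, -0.1, -0.0]
gripper_width: 0.0427
grip_force: 0.0
```

```bash
python3 q.py; python3 - <<'E'
from h import *
from station import arm
c=arm.camera("wrist");m=red(c["frame"]);print(blobs(m))
cv2.imwrite('pics/w4.png',c["frame"])
S=arm.camera("scene");print(blobs(red(S["frame"])))
cv2.imwrite('pics/s4.png',cv2.resize(S["frame"][150:270,135:275],None,fx=4,fy=4,interpolation=cv2.INTER_CUBIC))
E
```

```text
21.0 [ 0.5374 -0.1463  0.2102] twist 73.83 [-0.278 -0.525 -0.39   0.003  0.013 -0.001]
[([250, 167, 21, 70, 1159], [260.04, 201.64])]
[([171, 189, 11, 20, 136], [175.94, 197.84])]
```

View pics/w4.png

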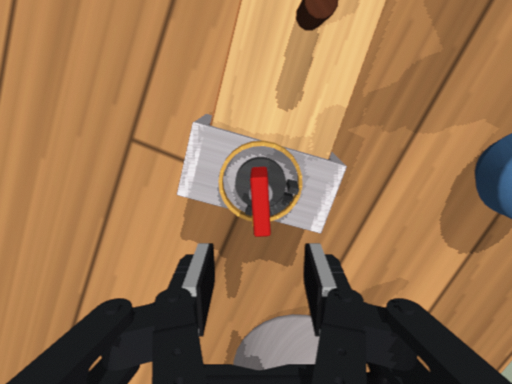

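The knob stays up at (261,200), turned about 73° and held in the notch next to the stop. Next is the handle.

step_arm(
  series=[
    [0.2, 0.1, 0, 0.03, 0.7],
    [0.4, 0.2, 0, 0.06, 0.7],
    [0.5, 0.3, 0, 0.09, 0.7],
    [0.5, 0.3, 0, 0.09, 0.7],
    [0.5, 0.3, 0, 0.09, 0.7],
    [0.5, 0.3, 0, 0.09, 0.7],
  ],
)

```text
time_s: 21.7
ee_pos: [0.5472, -0.0777, 0.2111]
tool_rot: [0.662, 0.749, -0.0, -0.0]
contact_force: [0.2, -1.2, -0.8]
gripper_width: 0.0599
grip_force: 0.0
```

```bash
python3 q.py; python3 - <<'E'
from h import *
from station import arm
from scipy.spatial.transform import Rotation as Ro
c=arm.camera("wrist");s=arm.sense()
f=c["frame"];hsv=cv2.cvtColor(f,cv2.COLOR_BGR2HSV)
m=((f.max(2)<90)&(hsv[...,1]>90)).astype(np.uint8)*255
print([b for b in blobs(m,60) if b[0][1]<260])
cv2.imwrite('pics/w5.png',f)
R=Ro.from_quat(s["tool_rot"]).as_matrix()
print((R.T@(np.array([.5205,-.0125,.083])-s["ee_pos"])/.12).round(3))
E
```

```text
21.9 [ 0.5473 -0.0777  0.2113] twist 90.04 [ 0.314 -0.555 -0.039 -0.017 -0.012  0.006]
[([220, 85, 31, 32, 749], [235.34, 100.43]), ([450, 140, 39, 108, 1073], [463.52, 179.72]), ([322, 247, 17, 95, 117], [328.17, 293.88]), ([236, 252, 17, 43, 192], [243.33, 273.28])]
[ 0.566 -0.156  1.069]
```

View pics/w5.png

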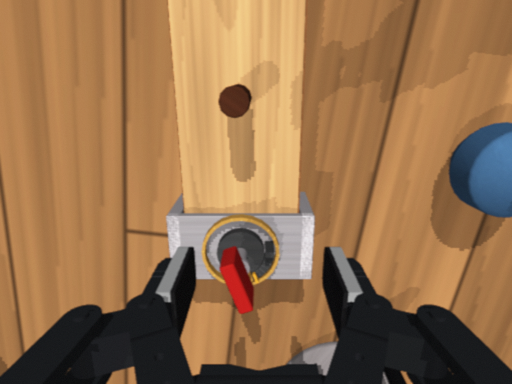

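The wrist view shows the handle at (235,100) and the knob still parked at (238,275). I move over the handle, then descend and grip.

step_arm(
  series=[
    [0.3, -0.1, 0, 0, 0.7],
    [0.566, -0.156, 0, 0, 0.7],
    [0.566, -0.156, 0.1, 0, 0.7],
    [0.566, -0.156, 0.4, 0, 0.7],
    [0.566, -0.156, 0.65, 0, 0.7],
    [0.566, -0.156, 0.85, 0, 0.7],
    [0.566, -0.156, 1, 0, 0.7],
    [0.566, -0.156, 1, 0, 0.7],
    [0.566, -0.156, 1, 0, 0.7],
  ],
)

```text
time_s: 22.85
ee_pos: [0.5208, -0.0123, 0.0914]
tool_rot: [0.663, 0.749, -0.0, -0.0]
contact_force: [0.7, 1.0, 0.9]
gripper_width: 0.0597
grip_force: 0.0
```

step_arm(
  series=[
    [0, 0, 0.06, 0, 0.5],
    [0, 0, 0.06, 0, 0.3],
    [0, 0, 0.06, 0, 0.1],
    [0, 0, 0.06, 0, 0.1],
    [0, 0, 0.06, 0, 0.1],
    [0, 0, 0.06, 0, 0.1],
  ],
  force=25,
)

```text
time_s: 23.45
ee_pos: [0.5221, -0.0119, 0.0848]
tool_rot: [0.663, 0.749, 0.001, 0.001]
contact_force: [5.7, 0.9, -3.0]
gripper_width: 0.0213
grip_force: 28.2
```

```bash
python3 q.py
```

```text
23.65 [ 0.5221 -0.0119  0.0848] twist 90.02 [ 5.423  0.747 -3.159  0.078 -0.635 -0.027]
```

step_arm(
  series=[
    [0.04, 0.01, 0, 0, 0.1],
    [0.1, 0.01, 0, 0, 0.1],
    [0.18, 0.01, 0, 0, 0.1],
    [0.26, 0.01, 0, 0, 0.1],
    [0.34, 0.01, 0, 0, 0.1],
    [0.42, 0.01, 0, 0, 0.1],
    [0.5, 0.01, 0, 0, 0.1],
    [0.58, 0.01, 0, 0, 0.1],
    [0.66, 0.01, 0, 0, 0.1],
    [0.74, 0.01, 0, 0, 0.1],
    [0.8, 0.01, 0, 0, 0.1],
    [0.85, 0.01, 0, 0, 0.1],
    [0.88, 0.01, 0, 0, 0.1],
    [0.9, 0.01, 0, 0, 0.1],
    [0.9, 0.01, 0, 0, 0.1],
    [0.9, 0.01, 0, 0, 0.1],
  ],
)

```text
time_s: 25.25
ee_pos: [0.5088, 0.0965, 0.0847]
tool_rot: [0.663, 0.749, 0.0, 0.0]
contact_force: [0.7, 0.6, 5.8]
gripper_width: 0.0208
grip_force: 29.0
```

```bash
python3 q.py
```

```text
25.45 [0.5088 0.0965 0.0847] twist 90.02 [0.247 0.831 5.515 0.11  0.073 0.027]
```

step_arm(
  series=[
    [0.008, 0, 0, 0, 0.1],
    [0.015, 0, 0, 0, 0.1],
    [0.015, 0, 0, 0, 0.1],
  ],
)

```text
time_s: 25.75
ee_pos: [0.5087, 0.0974, 0.0847]
tool_rot: [0.663, 0.749, 0.0, 0.001]
contact_force: [1.8, -6.3, 5.7]
gripper_width: 0.0212
grip_force: 29.0
```

```bash
python3 q.py
```

```text
25.95 [0.5087 0.0974 0.0847] twist 89.99 [ 0.909 -5.362  5.853 -0.868 -0.122  0.02 ]
```

step_arm(
  series=[
    [0.01, 0, 0, 0, 0.3],
    [0.01, 0, 0, 0, 0.6],
    [0.01, 0, 0, 0, 0.7],
    [0.01, 0, 0, 0, 0.7],
    [0.01, 0, 0, 0, 0.7],
    [0.01, 0, -0.3, 0, 0.7],
    [0.01, 0, -0.6, 0, 0.7],
    [0.01, 0, -1, 0, 0.7],
    [0.01, 0, -1, 0, 0.7],
    [0.01, 0, -1, 0, 0.7],
  ],
)

```text
time_s: 26.95
ee_pos: [0.509, 0.0985, 0.2051]
tool_rot: [0.663, 0.749, 0.001, 0.001]
contact_force: [0.3, 0.5, -0.9]
gripper_width: 0.0597
grip_force: 0.0
```

```bash
python3 q.py; python3 - <<'E'
from h import *
from station import arm
S=arm.camera("scene");T=arm.camera("top")
a=cv2.resize(S["frame"][130:260,130:280],None,fx=4,fy=4)
cv2.imwrite('pics/f.png',a);print(blobs(red(S["frame"])),blobs(red(T["frame"])))
f=S["frame"];hsv=cv2.cvtColor(f,cv2.COLOR_BGR2HSV)
print([b for b in blobs(((f.max(2)<75)*255).astype(np.uint8),20) if 180<b[1][0]<290 and 100<b[1][1]<220])
E
```

```text
27.15 [0.5074 0.0982 0.2026] twist 90.03 [-0.1   -0.257 -0.318  0.01  -0.003 -0.015]
[([171, 189, 11, 20, 119], [175.69, 198.34])] [([302, 219, 16, 11, 71], [309.58, 224.37])]
[([239, 156, 6, 15, 77], [241.23, 162.97]), ([177, 208, 13, 13, 106], [183.38, 214.43])]
```

View pics/f.png

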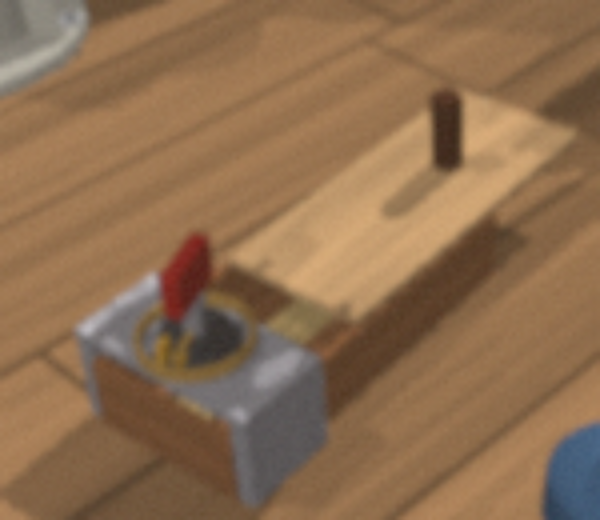

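The cover is fully open, with the handle at about (241,158) in the scene view. The end stop was felt at 110 mm. The knob is still raised and turned, at (176,198), and the gripper is clear, so I hand in.

```bash
python3 -c "
from station import arm
print(arm.hand_in())"
```

```text
the job is handed in; nothing more can be done
None
```

The job is handed in, with no verdict returned: the plunger is parked in its rest notch at about 74° of twist, with the stop felt but not forced. The cover is slid open to its end stop at about 110 mm, and the gripper is clear of everything.

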